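Jam the lock nut on a shoemaker's sole jig

TASK

Two shoe jigs stand on the cobbler's bench. On the one with the red wing nut, run that nut down its stud (clockwise seen from above) and tighten it firmly, as far as it will go, against the brass hex nut below it so that the two lock together, then let go. Leave the other jig's blue wing nut, which is already locked, as it is.

Things in the scene. Friction and masses are not known exactly. Their poses are not given: they have to be found in the camera images.
- red_nut (a joint): Turn of the red wing nut on its upright 12 mm stud, rad; grows clockwise seen from above (tightening), sinking 3.8 mm per rad. Starts at 0.2 to 0.6, touches the brass hex nut at about 1.2, solid stop at 1.4; one grasp is enough. Takes about 0.12 N m to run, rising to some 0.8 N m at the stop; stays where it is left.
- red_nut_grip (a point): Centre of the red wing nut's top face, on the stud's axis, about 94 mm above the bench. Red bar 84 mm long, 18 thick, 20 high (pinch its thickness from above) over a steel hub 29 across, 10 high. x along the bar, y across it, z up, turning with the nut. The stud pokes up through it to 120 mm above the bench; the jig's shoe begins 85 mm from the stud and is 85 mm high.
- hex_nut: The first nut: brass hex nut, 26 mm across flats, 13 mm high, on the same stud under the red wing nut, lying on the jig's steel plate 48 mm above the bench; origin at the centre of its underside, z up. Loose on the stud by about 1 mm until locked.
- blue_nut_tip (a point): On the other jig, of the same shape: the top face of its blue wing nut (the same bar, top face 91 mm above the bench), at a point 33 mm from the stud's axis out along one wing; x points outwards along that wing, z up. It turns if pushed; leave it.

How it is judged:
At the end, for the whole second after the job is handed in: The red wing nut has been turned down to at least 1.28 rad (some 5 degrees or more past touching), it stands still and presses the brass hex nut hard (over 12 N of contact force on the hex nut), and the blue wing nut is where it was (its tip within 10 mm) (value of joint red_nut above 1.28 rad and contact force between hex_nut and anything else above 12 N and velocity of joint red_nut between -0.05 and 0.05 rad/s).
It fails at once if the blue wing nut is turned (its tip moves more than 10 mm) (distance of blue_nut_tip from where it was at the start of the episode above 0.01 m).
It also fails if it takes over 32 s, if anything falls off the work surface, if the arm or the gripper's body presses on something with over 40 N, if the wrist force passes 120 N, or if a joint passes its speed limit or range.

ROBOT

A 6-joint arm with a two-finger parallel gripper is mounted at the origin on the work surface. World frame = base frame: x ahead of the robot, y to its left, z up, the work surface at z = 0. Lengths are in m, angles in rad, forces in N, time in s.
With the tool pointing down it reaches from about 0.4 to 0.825 m from the base axis. Payload 7 kg.
Tool frame: the origin (TCP) lies midway between the tips of the shut fingers; the grasp point (between the pads) lies hold_point_z behind it (hold_point_z is the distance from the TCP to the grasp point, in m); z points along the fingers, y is the line along which they close (so a half turn about z gives the same grasp; the last joint's range is limited). The gripper opens to 88 mm and grips with 3 to 60 N. Pads are 19 mm wide; open, the fingers measure 130 mm over their backs; the gripper's body (78 mm by 193 mm) begins 47 mm behind the grasp point.
Start: joints at [1.59, 0.359, 0.012, 0, -1.224, -0.288], TCP at [0.179, 0.651, 0.227] pointing down, gripper open.
Joint ranges: [-3.07, 3.07], [-1.43, 2.12], [-1.02, 1.25], [-3.03, 1.67], [-3.05, -0], [-3.03, 3.03]. Speed limits (rad/s): [2.39, 2.39, 3.01, 3.14, 3.14, 3.14].

INTERFACE

Orientations are given as [roll, pitch, yaw] about the fixed x, y, z axes, in that order (R = Rz(yaw) Ry(pitch) Rx(roll)).
In Python, from station import * gives the robot as it stands.
- The arm moves only by the tool apply_moves, never from a script. Its argument "steps" is a list of rows, each an object with "translation": the shift along the world's x, y, z scaled (see below), a list of three; "rotation": the turn, a rotation vector about the world's x, y, z scaled (see below), a list of three. A call has exactly 10 rows; each row is the pose to reach, as a shift and turn from the pose commanded when the call began; what a row does not reach only later rows make up. The controller multiplies each number of a shift by 250 mm and each number of a turn by 30 degrees. A row lasts 1/12 s, in which the tool goes at most 41.7 mm and 7.16 degrees, less where a joint would pass 70% of its speed; a pose out of reach is approached as far as the arm can. A call with a number of a shift or a turn outside -1 to 1 is refused whole. A call with a gripper value outside its range is refused whole. "jaw" is the closure, from -1 (fully open) to 1 (shut), so that 0 is half open, set as the call begins (left out, the last holds). The fingers move at their own pace and stop on an object; "newtons" is the grip in N (left out, the last holds). Time passes only in rows, so rows that repeat a pose let the fingers close, or fill a call up. It gives the time, the measured TCP pose, the force, the opening and the grip force at its end, in the units of the state.
- get_state(): the state, without advancing time (a new reading comes with each control period).
- grab_frame(name): name is "side" or "top" or "wrist"; returns the picture (400x640x3 uint8, blue, green, red); there is no depth.
- camera_model(name): a dict with "fx", "fy", "cx", "cy" (pixels), "xyz" and "rotation" of the camera in the world. Camera axes: x right, y down, z forward; pixel columns grow to the right and rows downward; lengths in m; the calibration is good to about 2 mm. A picture is of the moment at which its call begins: read the wrist's pose just before it. camera_model takes no time and is no camera call; for the wrist camera it gives the pose at the moment of the call.
- job_done(): hands the job in; it is judged then, once.
The state is a dict: "t": time; "q": joint angles; "qd": joint speeds; "joint_efforts": joint torques, N m; "eef_pos": TCP position; "ee_rot": TCP orientation; "force": force on the tool from outside, world axes, zero at the start; "moment": the same for the moment, N m; "width": finger opening in m; "gripper_force": force on a finger pad.
Only numpy, scipy, OpenCV 4.12 (cv2) and the standard library are available. Lean on these libraries where they do the work, as an engineer would, in place of code of your own. Each camera call takes 0.05 s, during which the arm holds its last target. There are 200 camera calls.

## Working session

There is one attempt and no reset: what is moved stays moved. The work goes in short steps, Python scripts to look and compute and a tool call to move; the robot and the scene stay as the last step left them, time stands still between calls to the robot, and variables do not carry over. Pictures are saved under pics/ and viewed, at most 10 in all, crops included, and the job is handed in when it is done.

Besides the shell and the picture viewer there is one more tool, called after ">>>" by a JSON object that holds its "api" and its "payload", one argument or row to a line. apply_moves: Moves the arm, as the interface text tells. Shifts and turns lie within -1 to 1; 1 stands for 250 mm of shift or 30 degrees of turn. Its arguments: {"type":"object","properties":{"steps":{"type":"array"},"jaw":{"type":"number"},"newtons":{"type":"number"}},"required":["steps"]}

```bash
mkdir -p pics; python3 - <<'E'
from station import *
import cv2
s=get_state(); print({k:s[k] for k in ['t','eef_pos','ee_rot','width','q']}); 
try: print(hold_point_z)
except Exception as e: print(e)
for n in ['top','side']:
    cv2.imwrite(f'pics/{n}0.png',grab_frame(n)); print(n,camera_model(n))
E
```

```text
{'t': 0.0, 'eef_pos': array([0.17914429, 0.65030772, 0.22562254]), 'ee_rot': array([ 3.13996178e+00, -1.54356728e-04, -2.68895599e-01]), 'width': 0.0876632594096091, 'q': array([ 1.59012664e+00,  3.59407025e-01,  1.10824340e-02, -3.35557739e-04,
       -1.22407923e+00, -2.88111754e-01])}
0.0188
top {'fx': 405.58662909239683, 'fy': 405.58662909239683, 'cx': 314.9152451989075, 'cy': 203.9467921387063, 'xyz': array([ 0.47955973, -0.00137973,  0.90712044]), 'rotation': array([-3.0364869 , -0.01187407, -1.55730064])}
side {'fx': 437.80692997858796, 'fy': 437.80692997858796, 'cx': 325.78517725523596, 'cy': 203.84400500096652, 'xyz': array([ 0.16464034, -0.7426067 ,  0.62299202]), 'rotation': array([-2.12818232,  0.01653236, -0.46586384])}
```

View pics/top0.png

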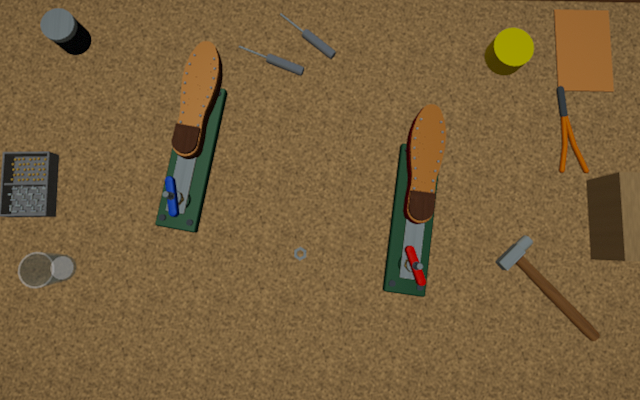

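View pics/side0.png

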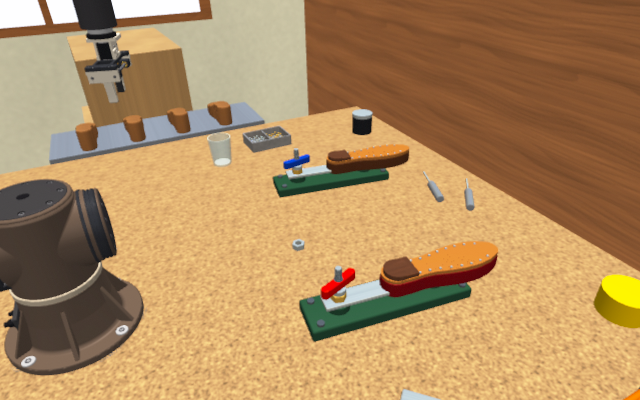

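The top view shows the red wing nut at about (416,266) on the right jig, with the shoe above it in the picture (+x). The blue one is at about (172,196). The side view has the red nut at (338,283). Next I'll segment the red bar and project it.

```bash
cat > h.py <<'E'
from station import *
import cv2, numpy as np
from scipy.spatial.transform import Rotation as R
def plane(c,uv,z):
    uv=np.atleast_2d(uv).astype(float)
    d=np.c_[(uv[:,0]-c['cx'])/c['fx'],(uv[:,1]-c['cy'])/c['fy'],np.ones(len(uv))]
    d=R.from_euler('xyz',c['rotation']).apply(d) if np.shape(c['rotation'])==(3,) else d@np.array(c['rotation']).T
    return c['xyz']+d*((z-c['xyz'][2])/d[:,2])[:,None]
def redmask(im):
    h=cv2.cvtColor(im,cv2.COLOR_BGR2HSV)
    return (((h[...,0]<5)|(h[...,0]>175))&(h[...,1]>200)&(h[...,2]>90)).astype(np.uint8)
def bluemask(im):
    h=cv2.cvtColor(im,cv2.COLOR_BGR2HSV)
    return ((abs(h[...,0].astype(int)-116)<8)&(h[...,1]>180)&(h[...,2]>60)).astype(np.uint8)
def big(m):
    n,l,s,c=cv2.connectedComponentsWithStats(cv2.morphologyEx(m,cv2.MORPH_CLOSE,np.ones((3,3))))
    i=1+np.argmax(s[1:,4]); y,x=np.where(l==i); return np.c_[x,y]
E
python3 - <<'E'
from h import *
for n in ['top','side']:
    im=cv2.imread(f'pics/{n}0.png'); c=camera_model(n)
    for nm,m in (('red',redmask(im)),('blue',bluemask(im))):
        if n=='side' and nm=='red': m[:265]=0; m[300:]=0; m[:,360:]=0
        if n=='top' and nm=='red': m[:235]=0
        p=big(m); P=plane(c,p,0.094 if nm=='red' else .091)[:,:2]
        r=cv2.minAreaRect(P.astype(np.float32)*1000); b=cv2.boxPoints(r)
        w=np.linalg.svd(P-P.mean(0),full_matrices=False)[2][0]
        print(n,nm,len(p),p.mean(0),P.mean(0),r,np.degrees(np.arctan2(w[1],w[0])))
im=cv2.imread('pics/top0.png')[235:300,375:455]
c=camera_model('top'); print(plane(c,[[416,223],[430,106]],.085))
cv2.imwrite('pics/c1.png',cv2.resize(im,None,fx=9,fy=9,interpolation=cv2.INTER_CUBIC))
E
```

```text
top red 137 [419.30656934 276.8540146 ] [ 0.42305637 -0.21899742] ((425.28759765625, -218.3898162841797), (37.88903045654297, 16.75156021118164), 21.49135971069336) -153.0398901449558
top blue 141 [172.24113475 206.70921986] [0.55596806 0.27729524] ((557.8091430664062, 277.9344177246094), (41.60136413574219, 17.35567855834961), 9.841509819030762) -174.43477210999663
side red 401 [337.56359102 283.65087282] [ 0.43718866 -0.2280615 ] ((438.54071044921875, -226.80194091796875), (90.61347198486328, 25.892019271850586), 19.749677658081055) -158.04333130138173
side blue 170 [296.00588235 161.63529412] [0.56659644 0.25673822] ((567.8858032226562, 257.5787048339844), (91.0892562866211, 36.21501922607422), 10.394947052001953) -163.68041763494222
[[ 0.53047934 -0.21613127  0.085     ]
 [ 0.77669082 -0.24873104  0.085     ]]
```

View pics/c1.png

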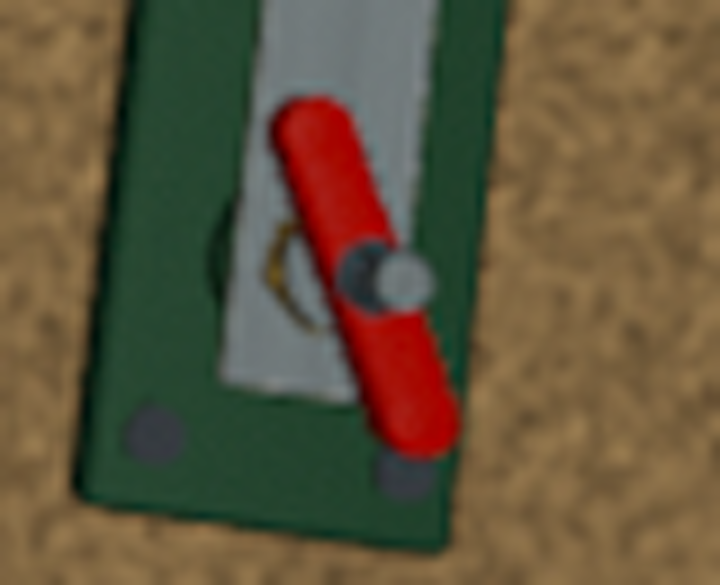

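The crop shows the red bar with rounded ends at crop (318,98) and (418,458). The stud base is at (370,278) and its top at (403,283). The brass nut edge shows on the left.

```bash
python3 - <<'E'
from h import *
c=camera_model('top'); f=lambda u,v:((u+.5)/9-.5+375,(v+.5)/9-.5+235)
# end points, bar axis on top face; stud top, stud base at bar top
P=plane(c,[f(318,98),f(418,458)],.094); d=P[0]-P[1]
print(P,P.mean(0),np.linalg.norm(d),np.degrees(np.arctan2(d[1],d[0])))
print(plane(c,[f(405,283)],.12),plane(c,[f(368,278)],.094))
m=redmask(cv2.imread('pics/top0.png')); m[:235]=0; y,x=np.where(m)
r=cv2.minAreaRect(np.ascontiguousarray(plane(c,np.c_[x,y],.094)[:,:2]*1000).astype(np.float32)); print(len(x),r)
E
```

```text
[[ 0.48481835 -0.20094997  0.094     ]
 [ 0.40629784 -0.22213584  0.094     ]] [ 0.4455581 -0.2115429  0.094    ] 0.08132841454844981 15.099600903055782
[[ 0.44549971 -0.21280335  0.12      ]] [[ 0.44536283 -0.21159559  0.094     ]]
271 ((445.6022033691406, -211.13125610351562), (81.0912857055664, 16.924978256225586), 19.866268157958984)
```

>>> {"api": "apply_moves", "payload": {
  "steps": [
    {"translation": [0.16, -0.1, 0], "rotation": [0, 0, 0.1]},
    {"translation": [0.32, -0.2, 0], "rotation": [0, 0, 0.2]},
    {"translation": [0.48, -0.3, 0], "rotation": [0, 0, 0.3]},
    {"translation": [0.64, -0.4, 0], "rotation": [0, 0, 0.4]},
    {"translation": [0.8, -0.5, 0], "rotation": [0, 0, 0.5]},
    {"translation": [0.9, -0.6, 0], "rotation": [0, 0, 0.5]},
    {"translation": [0.95, -0.7, 0], "rotation": [0, 0, 0.5]},
    {"translation": [1, -0.8, 0], "rotation": [0, 0, 0.5]},
    {"translation": [1, -0.9, 0], "rotation": [0, 0, 0.5]},
    {"translation": [1, -1, 0], "rotation": [0, 0, 0.5]}
  ],
  "jaw": -1
}}

```text
t: 0.93
eef_pos: [0.43, 0.3986, 0.2257]
ee_rot: [3.14, 0.001, -0.009]
force: [-0.1, 0.5, 0.1]
width: 0.0876
gripper_force: 0.0
```

>>> {"api": "apply_moves", "payload": {
  "steps": [
    {"translation": [0, -0.1, 0], "rotation": [0, 0, 0.05]},
    {"translation": [0, -0.2, 0], "rotation": [0, 0, 0.1]},
    {"translation": [0, -0.3, 0], "rotation": [0, 0, 0.15]},
    {"translation": [0, -0.4, 0], "rotation": [0, 0, 0.2]},
    {"translation": [0, -0.5, 0], "rotation": [0, 0, 0.25]},
    {"translation": [0, -0.6, 0], "rotation": [0, 0, 0.3]},
    {"translation": [0, -0.7, 0], "rotation": [0, 0, 0.35]},
    {"translation": [0, -0.8, 0], "rotation": [0, 0, 0.4]},
    {"translation": [0, -0.9, 0], "rotation": [0, 0, 0.45]},
    {"translation": [0, -1, 0], "rotation": [0, 0, 0.5]}
  ]
}}

```text
t: 1.77
eef_pos: [0.4288, 0.1494, 0.2264]
ee_rot: [3.142, 0.0, 0.256]
force: [0.4, 0.7, -0.1]
width: 0.0875
gripper_force: 0.0
```

>>> {"api": "apply_moves", "payload": {
  "steps": [
    {"translation": [0, -0.1, 0], "rotation": [0, 0, 0]},
    {"translation": [0, -0.2, 0], "rotation": [0, 0, 0]},
    {"translation": [0, -0.3, 0], "rotation": [0, 0, 0]},
    {"translation": [0, -0.4, 0], "rotation": [0, 0, 0]},
    {"translation": [0, -0.5, 0], "rotation": [0, 0, 0]},
    {"translation": [0, -0.6, 0], "rotation": [0, 0, 0]},
    {"translation": [0, -0.7, 0], "rotation": [0, 0, 0]},
    {"translation": [0, -0.8, 0], "rotation": [0, 0, 0]},
    {"translation": [0, -0.9, 0], "rotation": [0, 0, 0]},
    {"translation": [0, -1, 0], "rotation": [0, 0, 0]}
  ]
}}

```text
t: 2.6
eef_pos: [0.4288, -0.1005, 0.2265]
ee_rot: [-3.141, 0.0, 0.255]
force: [0.2, 0.2, 0.8]
width: 0.0874
gripper_force: 0.0
```

>>> {"api": "apply_moves", "payload": {
  "steps": [
    {"translation": [0.01, -0.1, 0], "rotation": [0, 0, 0]},
    {"translation": [0.02, -0.2, 0], "rotation": [0, 0, 0]},
    {"translation": [0.03, -0.3, 0], "rotation": [0, 0, 0]},
    {"translation": [0.06, -0.4, 0], "rotation": [0, 0, 0]},
    {"translation": [0.06, -0.45, 0], "rotation": [0, 0, 0]},
    {"translation": [0.06, -0.45, 0], "rotation": [0, 0, 0]},
    {"translation": [0.06, -0.45, 0], "rotation": [0, 0, 0]},
    {"translation": [0.06, -0.45, 0], "rotation": [0, 0, 0]},
    {"translation": [0.06, -0.45, 0], "rotation": [0, 0, 0]},
    {"translation": [0.06, -0.45, 0], "rotation": [0, 0, 0]}
  ]
}}

```text
t: 3.43
eef_pos: [0.4443, -0.2111, 0.2267]
ee_rot: [3.142, -0.0, 0.256]
force: [-0.9, 0.6, 0.2]
width: 0.0875
gripper_force: 0.0
```

```bash
python3 - <<'E'
from h import *
s=get_state(); print(s['t'],s['eef_pos'],s['ee_rot'],s['q'])
c=camera_model('wrist'); im=grab_frame('wrist'); cv2.imwrite('pics/w1.png',im)
np.save('c1.npy',c,allow_pickle=True)
m=redmask(im); y,x=np.where(m); print(len(x),x.mean(),y.mean())
P=plane(c,np.c_[x,y],.094)[:,:2]; print(P.mean(0),cv2.minAreaRect((P*1000).astype(np.float32)))
E
```

```text
3.4333 [ 0.44427633 -0.21107399  0.22674848] [ 3.14151894e+00 -4.04977045e-04  2.55871697e-01] [-4.29985257e-02  5.33429446e-02 -3.80181937e-01 -5.37818291e-05
 -1.13686272e+00  1.86968914e+00]
832 321.1875 189.30408653846155
[ 0.4467604  -0.21276187] ((446.23382568359375, -213.04119873046875), (81.21011352539062, 16.1439266204834), 19.269216537475586)
```

View pics/w1.png

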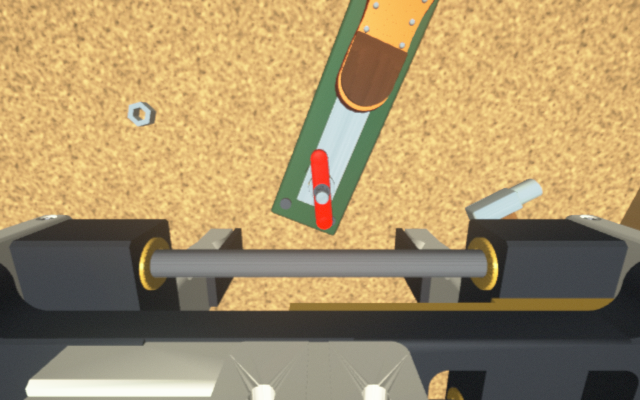

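The wrist view shows the red bar from (319,152) to (325,228), centred between the fingers, with the path down clear.

>>> {"api": "apply_moves", "payload": {
  "steps": [
    {"translation": [0.007, -0.005, -0.05], "rotation": [0, 0, 0.08]},
    {"translation": [0.007, -0.005, -0.13], "rotation": [0, 0, 0.157]},
    {"translation": [0.007, -0.005, -0.23], "rotation": [0, 0, 0.157]},
    {"translation": [0.007, -0.005, -0.33], "rotation": [0, 0, 0.157]},
    {"translation": [0.007, -0.005, -0.42], "rotation": [0, 0, 0.157]},
    {"translation": [0.007, -0.005, -0.5], "rotation": [0, 0, 0.157]},
    {"translation": [0.007, -0.005, -0.55], "rotation": [0, 0, 0.157]},
    {"translation": [0.007, -0.005, -0.58], "rotation": [0, 0, 0.157]},
    {"translation": [0.007, -0.005, -0.595], "rotation": [0, 0, 0.157]},
    {"translation": [0.007, -0.005, -0.595], "rotation": [0, 0, 0.157]}
  ]
}}

```text
t: 4.32
eef_pos: [0.446, -0.2128, 0.0775]
ee_rot: [-3.141, 0.001, 0.338]
force: [0.4, 0.2, 0.6]
width: 0.0874
gripper_force: 0.0
```

>>> {"api": "apply_moves", "payload": {
  "steps": [
    {"translation": [0, 0, 0], "rotation": [0, 0, 0]},
    {"translation": [0, 0, 0], "rotation": [0, 0, 0]},
    {"translation": [0, 0, 0], "rotation": [0, 0, 0]},
    {"translation": [0, 0, 0], "rotation": [0, 0, 0]},
    {"translation": [0, 0, 0], "rotation": [0, 0, 0]},
    {"translation": [0, 0, 0], "rotation": [0, 0, 0]},
    {"translation": [0, 0, 0], "rotation": [0, 0, 0]},
    {"translation": [0, 0, 0], "rotation": [0, 0, 0]},
    {"translation": [0, 0, 0], "rotation": [0, 0, 0]},
    {"translation": [0, 0, 0], "rotation": [0, 0, 0]}
  ],
  "jaw": 1,
  "newtons": 60
}}

```text
t: 5.15
eef_pos: [0.446, -0.213, 0.0778]
ee_rot: [-3.142, 0.0, 0.337]
force: [-0.7, -0.0, 0.9]
width: 0.0264
gripper_force: 0.0
```

```bash
python3 -c "
from station import *
s=get_state(); print({k:s[k] for k in ['t','eef_pos','ee_rot','force','moment','width','gripper_force','q']})"
```

```text
{'t': 5.15, 'eef_pos': array([ 0.44603184, -0.21300483,  0.07779093]), 'ee_rot': array([-3.14157898e+00,  6.70253093e-05,  3.37106007e-01]), 'force': array([-0.7229423 , -0.04108962,  0.88040205]), 'moment': array([-0.05028362,  0.04538007,  0.02228631]), 'width': 0.026375067354297926, 'gripper_force': 0.0, 'q': array([-4.70200432e-02,  2.18254365e-01, -5.74750068e-01,  1.77226818e-05,
       -7.77859160e-01,  1.95490975e+00])}
```

Still closing at 26 mm; wait a little longer.

>>> {"api": "apply_moves", "payload": {
  "steps": [
    {"translation": [0, 0, 0], "rotation": [0, 0, 0]},
    {"translation": [0, 0, 0], "rotation": [0, 0, 0]},
    {"translation": [0, 0, 0], "rotation": [0, 0, 0]},
    {"translation": [0, 0, 0], "rotation": [0, 0, 0]},
    {"translation": [0, 0, 0], "rotation": [0, 0, 0]},
    {"translation": [0, 0, 0], "rotation": [0, 0, 0]},
    {"translation": [0, 0, 0], "rotation": [0, 0, 0]},
    {"translation": [0, 0, 0], "rotation": [0, 0, 0]},
    {"translation": [0, 0, 0], "rotation": [0, 0, 0]},
    {"translation": [0, 0, 0], "rotation": [0, 0, 0]}
  ]
}}

```text
t: 5.98
eef_pos: [0.4463, -0.2138, 0.0779]
ee_rot: [3.141, -0.0, 0.337]
force: [0.5, -6.4, -2.0]
width: 0.0174
gripper_force: 60.0
```

```bash
python3 -c "
from station import *
s=get_state(); print({k:s[k] for k in ['t','eef_pos','ee_rot','force','moment','width','gripper_force','q']})"
```

```text
{'t': 5.9833, 'eef_pos': array([ 0.44633474, -0.21376054,  0.0778813 ]), 'ee_rot': array([ 3.14052663e+00, -7.23687224e-05,  3.37137288e-01]), 'force': array([ 0.54416169, -6.41680406, -2.03485627]), 'moment': array([-2.15393696, -0.40706808, -0.01030896]), 'width': 0.017394324682507605, 'gripper_force': 59.98760282993317, 'q': array([-4.78584561e-02,  2.18540106e-01, -5.74632130e-01,  1.37012845e-03,
       -7.77157139e-01,  1.95481548e+00])}
```

>>> {"api": "apply_moves", "payload": {
  "steps": [
    {"translation": [0, -0.004, 0], "rotation": [0, 0, -0.1]},
    {"translation": [0, -0.004, -0.002], "rotation": [0, 0, -0.2]},
    {"translation": [0, -0.004, -0.002], "rotation": [0, 0, -0.3]},
    {"translation": [0, -0.004, -0.003], "rotation": [0, 0, -0.4]},
    {"translation": [0, -0.004, -0.004], "rotation": [0, 0, -0.5]},
    {"translation": [0, -0.004, -0.005], "rotation": [0, 0, -0.6]},
    {"translation": [0, -0.004, -0.006], "rotation": [0, 0, -0.7]},
    {"translation": [0, -0.004, -0.006], "rotation": [0, 0, -0.8]},
    {"translation": [0, -0.004, -0.007], "rotation": [0, 0, -0.9]},
    {"translation": [0, -0.004, -0.008], "rotation": [0, 0, -1]}
  ]
}}

```text
t: 6.82
eef_pos: [0.4464, -0.2144, 0.0759]
ee_rot: [3.141, -0.001, -0.189]
force: [0.7, -3.0, -0.7]
width: 0.0173
gripper_force: 60.0
```

```bash
cat > st.py <<'E'
from station import *
s=get_state(); print({k:s[k].round(4) if hasattr(s[k],'round') else s[k] for k in ['t','eef_pos','ee_rot','force','moment','width','gripper_force']})
E
python3 st.py
```

```text
{'t': 6.8167, 'eef_pos': array([ 0.4464, -0.2144,  0.0759]), 'ee_rot': array([ 3.1411e+00, -5.0000e-04, -1.8880e-01]), 'force': array([ 0.7041, -3.0417, -0.6775]), 'moment': array([-1.101 , -0.3442,  0.1512]), 'width': 0.01728805991566133, 'gripper_force': 59.998183250427246}
```

>>> {"api": "apply_moves", "payload": {
  "steps": [
    {"translation": [0, 0, 0], "rotation": [0, 0, -0.06]},
    {"translation": [0, 0, -0.001], "rotation": [0, 0, -0.12]},
    {"translation": [0, 0, -0.001], "rotation": [0, 0, -0.18]},
    {"translation": [0, 0, -0.002], "rotation": [0, 0, -0.24]},
    {"translation": [0, 0, -0.002], "rotation": [0, 0, -0.3]},
    {"translation": [0, 0, -0.003], "rotation": [0, 0, -0.36]},
    {"translation": [0, 0, -0.003], "rotation": [0, 0, -0.42]},
    {"translation": [0, 0, -0.004], "rotation": [0, 0, -0.48]},
    {"translation": [0, 0, -0.004], "rotation": [0, 0, -0.54]},
    {"translation": [0, 0, -0.005], "rotation": [0, 0, -0.6]}
  ]
}}

```text
t: 7.65
eef_pos: [0.4463, -0.2147, 0.0751]
ee_rot: [3.141, -0.001, -0.501]
force: [-2.1, -3.0, 6.8]
width: 0.0173
gripper_force: 60.2
```

```bash
python3 st.py
```

```text
{'t': 7.65, 'eef_pos': array([ 0.4463, -0.2147,  0.0751]), 'ee_rot': array([ 3.1407e+00, -8.0000e-04, -5.0090e-01]), 'force': array([-2.0959, -3.003 ,  6.7804]), 'moment': array([-1.023 ,  0.7001,  0.5156]), 'width': 0.01730429489857982, 'gripper_force': 60.19489109516144}
```

>>> {"api": "apply_moves", "payload": {
  "steps": [
    {"translation": [0, 0, 0], "rotation": [0, 0, -0.03]},
    {"translation": [0, 0, 0], "rotation": [0, 0, -0.06]},
    {"translation": [0, 0, 0], "rotation": [0, 0, -0.09]},
    {"translation": [0, 0, 0], "rotation": [0, 0, -0.12]},
    {"translation": [0, 0, 0], "rotation": [0, 0, -0.15]},
    {"translation": [0, 0, 0], "rotation": [0, 0, -0.18]},
    {"translation": [0, 0, 0], "rotation": [0, 0, -0.2]},
    {"translation": [0, 0, 0], "rotation": [0, 0, -0.2]},
    {"translation": [0, 0, 0], "rotation": [0, 0, -0.2]},
    {"translation": [0, 0, 0], "rotation": [0, 0, -0.2]}
  ]
}}

```text
t: 8.48
eef_pos: [0.4463, -0.2147, 0.0751]
ee_rot: [3.14, -0.001, -0.602]
force: [-1.9, -5.1, 4.9]
width: 0.0178
gripper_force: 63.0
```

```bash
python3 st.py
```

```text
{'t': 8.4833, 'eef_pos': array([ 0.4463, -0.2147,  0.0751]), 'ee_rot': array([ 3.1403e+00, -1.0000e-03, -6.0220e-01]), 'force': array([-1.9291, -5.1443,  4.9019]), 'moment': array([-1.9148,  0.5449,  1.5982]), 'width': 0.01782758170976204, 'gripper_force': 62.95325215905905}
```

At the stop: 1.6 N m, well above 0.8. Release and lift.

>>> {"api": "apply_moves", "payload": {
  "steps": [
    {"translation": [0, 0, 0], "rotation": [0, 0, -0.2]},
    {"translation": [0, 0, 0], "rotation": [0, 0, 0]},
    {"translation": [0, 0, 0], "rotation": [0, 0, 0]},
    {"translation": [0, 0, 0], "rotation": [0, 0, 0]},
    {"translation": [0, 0, 0], "rotation": [0, 0, 0]},
    {"translation": [0, 0, 0], "rotation": [0, 0, 0]},
    {"translation": [0, 0, 0], "rotation": [0, 0, 0]},
    {"translation": [0, 0, 0], "rotation": [0, 0, 0]},
    {"translation": [0, 0, 0], "rotation": [0, 0, 0]},
    {"translation": [0, 0, 0], "rotation": [0, 0, 0]}
  ],
  "jaw": 0
}}

```text
t: 9.32
eef_pos: [0.446, -0.214, 0.0746]
ee_rot: [-3.142, 0.0, -0.606]
force: [1.0, -0.7, 0.0]
width: 0.0439
gripper_force: 0.0
```

```bash
python3 st.py
```

```text
{'t': 9.3167, 'eef_pos': array([ 0.446 , -0.214 ,  0.0746]), 'ee_rot': array([-3.1416,  0.    , -0.6056]), 'force': array([ 0.9773, -0.7031,  0.0479]), 'moment': array([ 0.0506, -0.0464, -0.004 ]), 'width': 0.043866043983311565, 'gripper_force': 0.0}
```

>>> {"api": "apply_moves", "payload": {
  "steps": [
    {"translation": [0, 0, 0.05], "rotation": [0, 0, 0]},
    {"translation": [0, 0, 0.12], "rotation": [0, 0, 0]},
    {"translation": [0, 0, 0.2], "rotation": [0, 0, 0]},
    {"translation": [0, 0, 0.3], "rotation": [0, 0, 0]},
    {"translation": [0, 0, 0.4], "rotation": [0, 0, 0]},
    {"translation": [0, 0, 0.5], "rotation": [0, 0, 0]},
    {"translation": [0, 0, 0.6], "rotation": [0, 0, 0]},
    {"translation": [0, 0, 0.6], "rotation": [0, 0, 0]},
    {"translation": [0, 0, 0.6], "rotation": [0, 0, 0]},
    {"translation": [0, 0, 0.6], "rotation": [0, 0, 0]}
  ]
}}

```text
t: 10.15
eef_pos: [0.4456, -0.2138, 0.2241]
ee_rot: [-3.141, 0.0, -0.606]
force: [-0.3, -0.1, -1.1]
width: 0.0437
gripper_force: 0.0
```

```bash
python3 st.py; python3 - <<'E'
from h import *
c=camera_model('wrist'); im=grab_frame('wrist'); cv2.imwrite('pics/w2.png',im)
y,x=np.where(redmask(im)); P=plane(c,np.c_[x,y],.0905)[:,:2]; r=cv2.minAreaRect((P*1000).astype(np.float32)); print(len(x),r)
E
```

```text
{'t': 10.15, 'eef_pos': array([ 0.4456, -0.2138,  0.2241]), 'ee_rot': array([-3.1414e+00,  5.0000e-04, -6.0570e-01]), 'force': array([-0.2818, -0.1314, -1.0656]), 'moment': array([ 0.0433,  0.0389, -0.0011]), 'width': 0.04365966407340488, 'gripper_force': 0.0}
679 ((445.6677551269531, -213.57766723632812), (16.02219581604004, 80.71842193603516), 60.376548767089844)
```

View pics/w2.png

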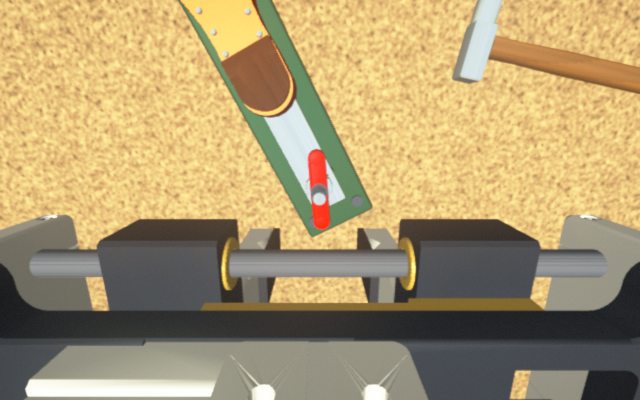

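The bar now lies at about -29.6°, so it turned about 49°. That is some 5° less than the tool, so part of the last turn may have been slip in the grip, or drag on release. I have time to spare, so I'll regrasp, tighten again, and open with the tightening pose held.

>>> {"api": "apply_moves", "payload": {
  "steps": [
    {"translation": [0, 0, -0.05], "rotation": [0, 0, 0.15]},
    {"translation": [0, 0, -0.13], "rotation": [0, 0, 0.15]},
    {"translation": [0, 0, -0.23], "rotation": [0, 0, 0.15]},
    {"translation": [0, 0, -0.33], "rotation": [0, 0, 0.15]},
    {"translation": [0, 0, -0.42], "rotation": [0, 0, 0.15]},
    {"translation": [0, 0, -0.5], "rotation": [0, 0, 0.15]},
    {"translation": [0, 0, -0.55], "rotation": [0, 0, 0.15]},
    {"translation": [0, 0, -0.58], "rotation": [0, 0, 0.15]},
    {"translation": [0, 0, -0.598], "rotation": [0, 0, 0.15]},
    {"translation": [0, 0, -0.598], "rotation": [0, 0, 0.15]}
  ]
}}

```text
t: 11.03
eef_pos: [0.4453, -0.2139, 0.074]
ee_rot: [3.141, 0.002, -0.527]
force: [0.8, 0.1, -0.1]
width: 0.0438
gripper_force: 0.0
```

>>> {"api": "apply_moves", "payload": {
  "steps": [
    {"translation": [0, 0, 0], "rotation": [0, 0, 0]},
    {"translation": [0, 0, 0], "rotation": [0, 0, 0]},
    {"translation": [0, 0, 0], "rotation": [0, 0, 0]},
    {"translation": [0, 0, 0], "rotation": [0, 0, 0]},
    {"translation": [0, 0, 0], "rotation": [0, 0, 0]},
    {"translation": [0, 0, 0], "rotation": [0, 0, 0]},
    {"translation": [0, 0, 0], "rotation": [0, 0, 0]},
    {"translation": [0, 0, 0], "rotation": [0, 0, 0]},
    {"translation": [0, 0, 0], "rotation": [0, 0, 0]},
    {"translation": [0, 0, 0], "rotation": [0, 0, 0]}
  ],
  "jaw": 1,
  "newtons": 60
}}

```text
t: 11.87
eef_pos: [0.446, -0.2146, 0.0757]
ee_rot: [3.141, -0.001, -0.527]
force: [-2.3, -4.7, 5.6]
width: 0.0176
gripper_force: 60.0
```

```bash
python3 st.py
```

```text
{'t': 11.8667, 'eef_pos': array([ 0.446 , -0.2146,  0.0757]), 'ee_rot': array([ 3.141e+00, -6.000e-04, -5.267e-01]), 'force': array([-2.3288, -4.6988,  5.5878]), 'moment': array([-1.7393,  0.8738,  0.1222]), 'width': 0.01762243642781805, 'gripper_force': 60.00626742839813}
```

>>> {"api": "apply_moves", "payload": {
  "steps": [
    {"translation": [0, 0, 0.002], "rotation": [0, 0, -0.02]},
    {"translation": [0, 0, 0.002], "rotation": [0, 0, -0.04]},
    {"translation": [0, 0, 0.002], "rotation": [0, 0, -0.06]},
    {"translation": [0, 0, 0.002], "rotation": [0, 0, -0.08]},
    {"translation": [0, 0, 0.002], "rotation": [0, 0, -0.1]},
    {"translation": [0, 0, 0.002], "rotation": [0, 0, -0.1]},
    {"translation": [0, 0, 0.002], "rotation": [0, 0, -0.1]},
    {"translation": [0, 0, 0.002], "rotation": [0, 0, -0.1]},
    {"translation": [0, 0, 0.002], "rotation": [0, 0, -0.1]},
    {"translation": [0, 0, 0.002], "rotation": [0, 0, -0.1]}
  ]
}}

```text
t: 12.7
eef_pos: [0.446, -0.2146, 0.0757]
ee_rot: [3.14, -0.0, -0.577]
force: [-2.0, -6.1, -0.8]
width: 0.0174
gripper_force: 61.4
```

```bash
python3 st.py
```

```text
{'t': 12.7, 'eef_pos': array([ 0.446 , -0.2146,  0.0757]), 'ee_rot': array([ 3.1405e+00, -4.0000e-04, -5.7680e-01]), 'force': array([-1.9565, -6.0859, -0.8208]), 'moment': array([-2.1781,  0.2679,  1.2236]), 'width': 0.01740198804963539, 'gripper_force': 61.39383673667908}
```

The moment is 1.22 N m after only 3°, so it's at the stop. Press slightly more, then open while holding.

>>> {"api": "apply_moves", "payload": {
  "steps": [
    {"translation": [0, 0, 0], "rotation": [0, 0, -0.03]},
    {"translation": [0, 0, 0], "rotation": [0, 0, -0.06]},
    {"translation": [0, 0, 0], "rotation": [0, 0, -0.06]},
    {"translation": [0, 0, 0], "rotation": [0, 0, -0.06]},
    {"translation": [0, 0, 0], "rotation": [0, 0, -0.06]},
    {"translation": [0, 0, 0], "rotation": [0, 0, -0.06]},
    {"translation": [0, 0, 0], "rotation": [0, 0, -0.06]},
    {"translation": [0, 0, 0], "rotation": [0, 0, -0.06]},
    {"translation": [0, 0, 0], "rotation": [0, 0, -0.06]},
    {"translation": [0, 0, 0], "rotation": [0, 0, -0.06]}
  ]
}}

```text
t: 13.53
eef_pos: [0.446, -0.2146, 0.0757]
ee_rot: [3.14, -0.0, -0.607]
force: [-0.9, -6.0, -1.3]
width: 0.0173
gripper_force: 63.4
```

>>> {"api": "apply_moves", "payload": {
  "steps": [
    {"translation": [0, 0, 0], "rotation": [0, 0, 0]},
    {"translation": [0, 0, 0], "rotation": [0, 0, 0]},
    {"translation": [0, 0, 0], "rotation": [0, 0, 0]},
    {"translation": [0, 0, 0], "rotation": [0, 0, 0]},
    {"translation": [0, 0, 0], "rotation": [0, 0, 0]},
    {"translation": [0, 0, 0], "rotation": [0, 0, 0]},
    {"translation": [0, 0, 0], "rotation": [0, 0, 0]},
    {"translation": [0, 0, 0], "rotation": [0, 0, 0]},
    {"translation": [0, 0, 0], "rotation": [0, 0, 0]},
    {"translation": [0, 0, 0], "rotation": [0, 0, 0]}
  ],
  "jaw": 0
}}

```text
t: 14.37
eef_pos: [0.446, -0.214, 0.0756]
ee_rot: [-3.142, 0.0, -0.611]
force: [0.1, -0.3, 0.0]
width: 0.0438
gripper_force: 0.0
```

>>> {"api": "apply_moves", "payload": {
  "steps": [
    {"translation": [0, 0, 0.05], "rotation": [0, 0, 0]},
    {"translation": [0, 0, 0.12], "rotation": [0, 0, 0]},
    {"translation": [0, 0, 0.2], "rotation": [0, 0, 0]},
    {"translation": [0, 0, 0.3], "rotation": [0, 0, 0]},
    {"translation": [0, 0, 0.4], "rotation": [0, 0, 0]},
    {"translation": [0, 0, 0.5], "rotation": [0, 0, 0]},
    {"translation": [0, 0, 0.6], "rotation": [0, 0, 0]},
    {"translation": [0, 0, 0.6], "rotation": [0, 0, 0]},
    {"translation": [0, 0, 0.6], "rotation": [0, 0, 0]},
    {"translation": [0, 0, 0.6], "rotation": [0, 0, 0]}
  ]
}}

```text
t: 15.2
eef_pos: [0.4456, -0.2138, 0.2251]
ee_rot: [-3.141, 0.0, -0.611]
force: [-0.2, -0.6, -0.8]
width: 0.0441
gripper_force: 0.0
```

```bash
python3 st.py; python3 - <<'E'
from h import *
c=camera_model('wrist'); im=grab_frame('wrist')
y,x=np.where(redmask(im)); P=plane(c,np.c_[x,y],.0905)[:,:2]; r=cv2.minAreaRect((P*1000).astype(np.float32)); print(len(x),r)
E
```

```text
{'t': 15.2, 'eef_pos': array([ 0.4456, -0.2138,  0.2251]), 'ee_rot': array([-3.1414e+00,  5.0000e-04, -6.1090e-01]), 'force': array([-0.2063, -0.5845, -0.7916]), 'moment': array([-0.    ,  0.0579,  0.0057]), 'width': 0.044108158313187956, 'gripper_force': 0.0}
668 ((445.5381164550781, -213.43032836914062), (16.17786979675293, 80.90157318115234), 60.07994079589844)
```

The bar is at -29.9°, practically unchanged by the second tightening, so it sits on its solid stop.

```bash
python3 -c "
from station import *
print(job_done())"
```

```text
the job is handed in; nothing more can be done
None
```

I ran the red wing nut down to its solid stop against the brass hex nut, let go and handed the job in after about 15 s; a second tightening left the bar's angle practically unchanged, I never went near the blue nut, and the hand-in gave no verdict.

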